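# Press the juicer's two bushings home and check its guard switch

### The arm

A 7-joint arm with a two-finger parallel gripper is mounted at the origin on a cart in front of the work surface, level with it; the furniture and walls round the work are solid. World frame = base frame: x ahead of the robot, y to its left, z up, the work surface at z = 0. Lengths are in m, angles in rad, forces in N, time in s.
With the tool pointing down it reaches from about 0.4 to 0.875 m from the base axis. Payload 19.3 kg.
Tool frame: the origin (TCP) lies on the mounting face of the last link; the fingertips stand 173 mm ahead of it and the grasp point (between the pads) lies 155 mm ahead of it (bot.grip_point_offset is the distance from the TCP to the grasp point, in m); z points along the fingers, y is the line along which they close (so a half turn about z gives the same grasp; the last joint's range is limited). The gripper opens to 85 mm and grips with 20 to 120 N. Pads are 22 mm wide; open, the fingers measure 114 mm over their backs; the gripper's body (76 mm by 85 mm) begins 54 mm behind the grasp point. The pads swing forward as they close: fully open they stand 13 mm farther back than shut.
Start: joints at [-1.306, 0.521, -0.036, 1.599, 0.021, 1.021, -0.113], TCP at [0.205, 0.59, 0.405] pointing down, gripper open.
Joint ranges: [-2.91, 2.91], [-0.3, 2.13], [-1.5, 1.42], [0.17, 2.43], [-1.26, 4.41], [0.16, 1.93], [-2.52, 2.52]. Speed limits (rad/s): [1.89, 1.89, 2.39, 2.39, 3.01, 3.01, 3.01].

### API

Orientations are given as [roll, pitch, yaw] about the fixed x, y, z axes, in that order (R = Rz(yaw) Ry(pitch) Rx(roll)).
In Python, from workcell import bot gives the robot as it stands.
- The arm moves only by the tool arm_command, never from a script. Its argument "deltas" is a list of rows, each a list of 3 entries, a list of its own where there are three numbers: the shift along the tool's x, y, z in cm, then the turn, a rotation vector about the tool's x, y, z in rad, then the finger opening in cm, from 0 to 8.54. In form: [[[tx, ty, tz], [rx, ry, rz], claw], ...]. A call has 1 to 20 rows; each row shifts and turns the commanded pose from where the row before left it, along the tool's axes as they then stand; what a row does not reach is not made up. A row lasts 1/10 s, in which the tool goes at most 50 mm and 8.59 degrees, less where a joint would pass 70% of its speed; a pose out of reach is approached as far as the arm can. A call with a gripper value outside its range is refused whole. The fingers move at their own pace and stop on an object; "newtons" is the grip in N (left out, the last holds). Time passes only in rows, so rows that do not move let the fingers close. It gives the time, the measured TCP pose, the force, the opening and the grip force at its end, in the units of the state.
- bot.observe(): the state, without advancing time (a new reading comes with each control period).
- bot.grab_frame(name): name is "side" or "top"; returns a dict with "frame" (480x640x3 uint8, red, green, blue), "K" (3x3 intrinsics, pixels), "rvec" (rotation vector, rad) and "tvec" (3), from world to camera coordinates, as OpenCV has them. Camera axes: x right, y down, z forward; pixel columns grow to the right and rows downward; lengths in m; the calibration is good to about 2 mm. A picture is of the moment at which its call begins. There is no depth.
- bot.job_done(): hands the job in; it is judged then, once.
Trained networks look in a picture, given as the dict that the camera call returned (one of the last four; its "shot" number tells which), for a name from the list of things; names that differ only in an ending like _2 or _b are one class to them, and where a whole thing is asked for, a point or a joint stands for the part that bears it (a point fixed in the world has none). Each returns a list of dicts, best first, with "p" (0 to 1); they miss things now and then, are a little off and sometimes report something else, mostly with a low value. They report only what shows in the picture. A call takes as long as a camera call.
- bot.find_in(name, picture): "rect" ([left, top, width, height] in pixels, round what is visible of it).
- bot.mark_of(name, picture): "at" ([column, row] in pixels: a listed point, or the origin of a listed thing).
The state is a dict: "clock": time; "qpos": joint angles; "qd": joint speeds; "joint_efforts": joint torques, N m; "position": TCP position; "tool_rot": TCP orientation; "force": force on the tool from outside, world axes, zero at the start; "moment": the same for the moment, N m; "grip_width": finger opening in m; "finger_force": force on a finger pad.
Only numpy, scipy, OpenCV 4.12 (cv2) and the standard library are available. Lean on these libraries where they do the work, as an engineer would, in place of code of your own. Each camera call takes 0.05 s, during which the arm holds its last target. There are 200 camera calls.

### The job

Put the twin-screw juicer base back in order: push each of the two brass bushings down into its bore until you feel it come up firmly against the shoulder inside, gently (never more than 25 N), and let go of it. Then check the guard switch: press its red roller down just until the switch clicks, without forcing the lever further, and let it spring back. Leave the other things on the worktop where they are.

Things in the scene. Friction and masses are not known exactly. Their poses are not given: they have to be found in the camera images.
- juicer_base: white juicer base fixed to the worktop, 150 (x) x 330 (y) x 70 mm high, with a grey deck on top. Origin: centre of its underside; x points to its back, y to its left, z up. On the deck, from left to right: the left bushing at y = +105 mm, the right bushing at y = +10 mm (both x = 0), the guard switch at y = -115 mm
- bushing_left: the left of two alike closed brass bushings half-way in bores in the deck: 64 mm across, 50 mm long, flat top with a copper centre. Origin: centre of the top face (push there); z up. Slides only straight down, stays where left. At the start its top is 42 to 48 mm above the deck; the hidden shoulder lies 8 to 34 mm further down, differing each time and from bushing to bushing
- bushing_right: the right bushing, alike; origin: centre of its top face. How both feel: the press fit resists with a steady 5 to 9 N; at the shoulder a springy wave washer is met and resistance climbs by about 3 N per mm, so 12 to 16 N means firmly on the shoulder; over 25 N spoils it. How high the top ends (10 to 34 mm above the deck) tells nothing
- guard_roller (a point): top of the red roller (20 mm across, 24 mm wide along the base's y) at the free end of the guard switch's steel lever; 116 mm above the worktop when at rest. The lever runs along the base's x, hinged 80 mm in front of the roller; push the roller down from above
- guard_lever (a joint): angle of the guard switch's lever, rad: 0 at rest, growing as the roller goes down. It gives with 1 to 2 N; the switch clicks at 0.14 (roller 11 mm down), and at 0.155 (12.5 mm) the snap spring is met: resistance jumps to about 5 N, then climbs about 0.7 N per mm. Past 0.28 (22 mm) it is overtravelled and spoilt. Springs back by itself
- juice_screw: bystander: grey ribbed juicing screw standing on the worktop right of the base, 49 mm across, 125 mm high; origin at the centre of its underside
- bowl: bystander: flowered white bowl on the chopping board, 130 mm across, 64 mm high; origin at the centre of its underside
- lemon_a: bystander: lemon lying on the worktop, 71 mm long; origin at its underside
- glass: bystander: clear tumbler, 81 mm across, 93 mm high; origin at the centre of its underside

How it is judged:
By the outcome, as a careful person would: the job done as asked, in the order asked, and still so for the second after the job is handed in, with the robot touching nothing.
It also fails if it takes over 42 s, if anything falls off the work surface, if the arm or the gripper's body presses on something with over 40 N, if the wrist force passes 120 N, or if a joint passes its speed limit or range.

## Working session

There is one attempt and no reset: what is moved stays moved. The work goes in short steps, Python scripts to look and compute and a tool call to move; the robot and the scene stay as the last step left them, time stands still between calls to the robot, and variables do not carry over. Pictures are saved under pics/ and viewed, at most 10 in all, crops included, and the job is handed in when it is done.

Besides the shell and the picture viewer there is one more tool, called after "Request:" by a JSON object that holds its "op" and its "data". arm_command: Moves the arm, as the interface text tells. Its arguments: {"type":"object","properties":{"deltas":{"type":"array","items":{"type":"array"}},"newtons":{"type":"number"}},"required":["deltas"]}

```bash
mkdir -p pics; cat > h.py <<'E'
import numpy as np, cv2
from workcell import bot
def ray(f,px):
    R=cv2.Rodrigues(np.array(f["rvec"],float))[0]; t=np.array(f["tvec"],float).ravel()
    u=cv2.undistortPoints(np.array([[px]],float),np.array(f["K"],float),None).ravel()
    return -R.T@t, R.T@np.array([u[0],u[1],1.])
def atz(f,px,z):
    o,d=ray(f,px); return o+d*(z-o[2])/d[2]
def tri(L):
    A=np.zeros((3,3));b=np.zeros(3);
    for f,px in L:
        o,d=ray(f,px);d=d/np.linalg.norm(d);P=np.eye(3)-np.outer(d,d);A+=P;b+=P@o
    p=np.linalg.solve(A,b)
    return p
E
python3 - <<'E'
from h import *
F={n:bot.grab_frame(n) for n in("side","top")}
for n,f in F.items():
    cv2.imwrite(f"pics/{n}0.png",f["frame"][:,:,::-1]); print(n,ray(f,[320,240])[0].round(3))
for o in("juicer_base","bushing_left","bushing_right","guard_roller"):
    L=[]
    for n,f in F.items():
        m=bot.mark_of(o,f); print(o,n,[(np.round(a["at"],1).tolist(),round(a["p"],2)) for a in m[:3]])
        if m:L.append((f,m[0]["at"]))
    if len(L)==2: print(tri(L).round(4))
s=bot.observe();print(s["clock"],s["position"],s["tool_rot"],s["force"],s["qpos"])
E
```

```text
side [0.191 1.291 1.272]
top [0.362 0.056 1.544]
juicer_base side [([343.8, 260.7], 0.64)]
juicer_base top [([318.8, 267.1], 0.87)]
[ 0.459   0.0425 -0.0066]
bushing_left side [([332.1, 253.6], 0.93)]
bushing_left top [([282.4, 264.8], 0.65)]
[0.4678 0.1327 0.1074]
bushing_right side [([343.8, 231.3], 0.71), ([344.6, 258.4], 0.53)]
bushing_right top [([320.2, 265.8], 0.89)]
[0.4582 0.0408 0.1217]
guard_roller side [([352.1, 208.9], 0.52)]
guard_roller top [([373.9, 257.7], 0.74), ([183.7, 198.9], 0.66), ([484.6, 204.0], 0.33)]
[ 0.4687 -0.0909  0.1065]
0.5 [0.20539567 0.5902806  0.40466953] [-3.14154024e+00 -6.15985401e-06  2.80670882e+00] [ 0.82370953 -1.09968329  0.47576879] [-1.30617741  0.5214271  -0.0362956   1.59951227  0.0211867   1.02108932
 -0.11281145]
```

View pics/side0.png

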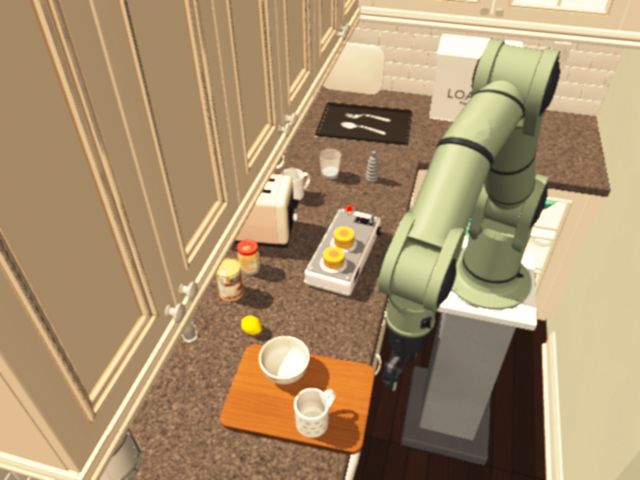

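View pics/top0.png

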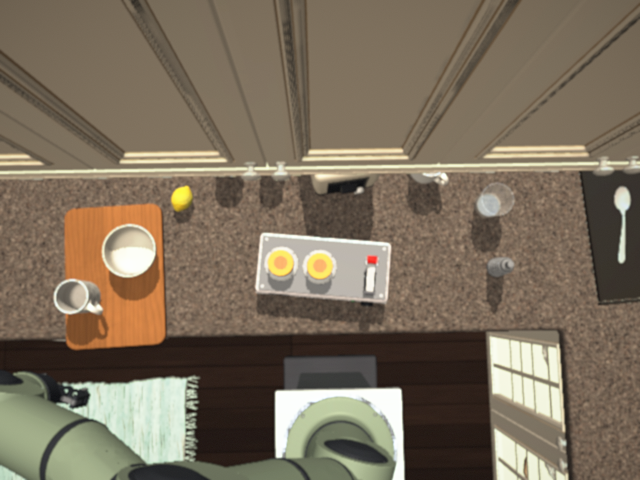

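The side picture shows the base with the bushings at (333,257) and (344,237) and the red roller at (349,209). In the top picture the bushings are at (281,263) and (320,266), and the roller at (372,259). The network marks agree with these.

```bash
python3 - <<'E'
from h import *
f=bot.grab_frame("top");g=bot.grab_frame("side")
for o,z in(("bushing_left",.115),("bushing_right",.115),("guard_roller",.116)):
    for fr in(f,g):
        m=bot.mark_of(o,fr); print(o,[(a["at"],round(a["p"],2),atz(fr,a["at"],z).round(4)) for a in m[:2]])
s=bot.observe();p=np.array(s["position"]);R=cv2.Rodrigues(np.zeros(3))[0]
y=s["tool_rot"][2];R=np.array([[np.cos(y),np.sin(y),0],[np.sin(y),-np.cos(y),0],[0,0,-1]])
print(R)
for t in([.4665,.1345,.405],[.459,.041,.3]):print((R.T@(np.array(t)-p)*100).round(2))
for px in([262,235],[390,242],[385,302],[257,293]):print(atz(f,px,.07).round(3))
E
```

```text
bushing_left [([281.0, 263.6], 0.78, array([0.4659, 0.1349, 0.115 ])), ([495.1, 265.8], 0.41, array([ 0.4513, -0.3807,  0.115 ]))]
bushing_left [([331.9, 253.5], 0.85, array([0.471 , 0.1403, 0.115 ]))]
bushing_right [([322.9, 267.8], 0.81, array([0.454 , 0.0344, 0.115 ]))]
bushing_right [([341.6, 234.3], 0.89, array([0.4629, 0.049 , 0.115 ]))]
guard_roller [([320.2, 267.0], 0.31, array([0.4559, 0.0409, 0.116 ])), ([133.8, 255.8], 0.27, array([0.4908, 0.4875, 0.116 ]))]
guard_roller [([351.5, 208.3], 0.53, array([ 0.4609, -0.0826,  0.116 ]))]
[[-0.94447706  0.32857735  0.        ]
 [ 0.32857735  0.94447706  0.        ]
 [ 0.          0.         -1.        ]]
[-3.964e+01 -3.447e+01 -3.000e-02]
[-42.   -43.54  10.47]
[0.541 0.184 0.07 ]
[ 0.518 -0.135  0.07 ]
[ 0.37  -0.118  0.07 ]
[0.398 0.197 0.07 ]
```

Request:
{"op": "arm_command", "data": {"deltas": [[[-1.98,-1.72,0],[0,0,0],0],[[-1.98,-1.72,0],[0,0,0],0],[[-1.98,-1.72,0],[0,0,0],0],[[-1.98,-1.72,0],[0,0,0],0],[[-1.98,-1.72,0],[0,0,0],0],[[-1.98,-1.72,0],[0,0,0],0],[[-1.98,-1.72,0],[0,0,0],0],[[-1.98,-1.72,0],[0,0,0],0],[[-1.98,-1.72,0],[0,0,0],0],[[-1.98,-1.72,0],[0,0,0],0],[[-1.98,-1.72,0],[0,0,0],0],[[-1.98,-1.72,0],[0,0,0],0],[[-1.98,-1.72,0],[0,0,0],0],[[-1.98,-1.72,0],[0,0,0],0],[[-1.98,-1.72,0],[0,0,0],0],[[-1.98,-1.72,0],[0,0,0],0],[[-1.98,-1.72,0],[0,0,0],0],[[-1.98,-1.72,0],[0,0,0],0],[[-1.98,-1.72,0],[0,0,0],0],[[-1.98,-1.72,0],[0,0,0],0]], "newtons": 20}}

```text
clock: 2.9
position: [0.4668, 0.1343, 0.4048]
tool_rot: [3.141, 0.0, 2.807]
force: [0.7, 0.6, -0.3]
grip_width: -0.0002
finger_force: 0.0
```

Request:
{"op": "arm_command", "data": {"deltas": [[[0,0,1.5],[0,0,0],0],[[0,0,2.0],[0,0,0],0],[[0,0,2.0],[0,0,0],0],[[0,0,2.0],[0,0,0],0],[[0,0,2.0],[0,0,0],0],[[0,0,1.0],[0,0,0],0],[[0,0,0],[0,0,0],0]]}}

```text
clock: 3.6
position: [0.4662, 0.1352, 0.2989]
tool_rot: [-3.14, -0.001, 2.807]
force: [-0.5, -0.4, 0.7]
grip_width: -0.0002
finger_force: 0.0
```

```bash
python3 - <<'E'
from h import *
f=bot.grab_frame("top");g=bot.grab_frame("side")
a=cv2.resize(f["frame"][200:330,230:410],None,fx=4,fy=4);b=cv2.resize(g["frame"][180:310,280:400],None,fx=4,fy=4)
cv2.imwrite("pics/a.png",cv2.resize(np.hstack([a,b]),(800,347))[:,:,::-1])
print(bot.observe()["force"])
E
```

```text
[-0.04220913  0.87301221  0.79263813]
```

View pics/a.png

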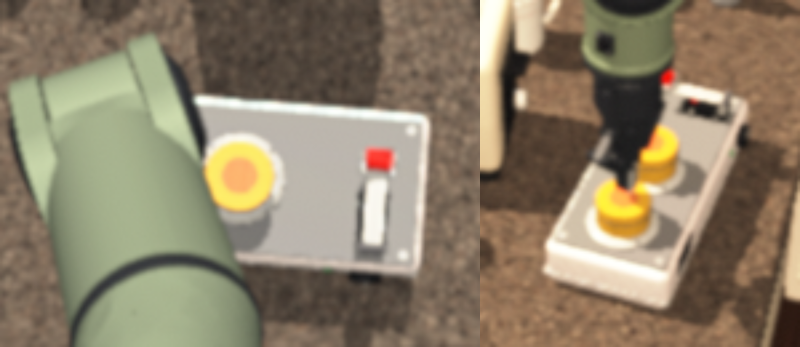

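The side crop shows the closed fingertips (627,190) right above the centre of the left bushing, so I start to push.

Request:
{"op": "arm_command", "data": {"deltas": [[[0,0,0.3],[0,0,0],0],[[0,0,0.3],[0,0,0],0],[[0,0,0.2],[0,0,0],0],[[0,0,0.2],[0,0,0],0],[[0,0,0.2],[0,0,0],0],[[0,0,0.2],[0,0,0],0],[[0,0,0.2],[0,0,0],0]]}}

```text
clock: 4.4
position: [0.4664, 0.1353, 0.2837]
tool_rot: [3.142, -0.0, 2.807]
force: [-1.8, -0.6, 5.5]
grip_width: 0.0001
finger_force: 3.0
```

Request:
{"op": "arm_command", "data": {"deltas": [[[0,0,0.15],[0,0,0],0],[[0,0,0.15],[0,0,0],0]]}}

```text
clock: 4.6
position: [0.4664, 0.1352, 0.2807]
tool_rot: [3.142, 0.0, 2.807]
force: [-1.8, -1.2, 5.8]
grip_width: 0.0
finger_force: 2.9
```

Request:
{"op": "arm_command", "data": {"deltas": [[[0,0,0.2],[0,0,0],0],[[0,0,0.2],[0,0,0],0]]}}

```text
clock: 4.8
position: [0.4664, 0.1352, 0.2767]
tool_rot: [3.142, 0.0, 2.807]
force: [-1.5, -1.2, 6.7]
grip_width: 0.0002
finger_force: 3.0
```

Request:
{"op": "arm_command", "data": {"deltas": [[[0,0,0.2],[0,0,0],0],[[0,0,0.15],[0,0,0],0]]}}

```text
clock: 5.0
position: [0.4664, 0.1352, 0.2732]
tool_rot: [3.142, 0.0, 2.807]
force: [-1.2, -0.9, 6.8]
grip_width: -0.0001
finger_force: 2.9
```

Request:
{"op": "arm_command", "data": {"deltas": [[[0,0,0.2],[0,0,0],0],[[0,0,0.15],[0,0,0],0]]}}

```text
clock: 5.2
position: [0.4664, 0.1352, 0.2697]
tool_rot: [3.142, 0.0, 2.807]
force: [-1.9, -1.7, 5.4]
grip_width: -0.0
finger_force: 2.9
```

Request:
{"op": "arm_command", "data": {"deltas": [[[0,0,0.2],[0,0,0],0],[[0,0,0.2],[0,0,0],0]]}}

```text
clock: 5.4
position: [0.4664, 0.1352, 0.2657]
tool_rot: [3.142, 0.0, 2.807]
force: [-1.9, -0.3, 5.6]
grip_width: 0.0003
finger_force: 3.0
```

Request:
{"op": "arm_command", "data": {"deltas": [[[0,0,0.2],[0,0,0],0],[[0,0,0.2],[0,0,0],0]]}}

```text
clock: 5.6
position: [0.4664, 0.1353, 0.2617]
tool_rot: [3.142, 0.0, 2.807]
force: [-0.5, -0.5, 5.9]
grip_width: 0.0002
finger_force: 3.0
```

Request:
{"op": "arm_command", "data": {"deltas": [[[0,0,0.2],[0,0,0],0],[[0,0,0.2],[0,0,0],0]]}}

```text
clock: 5.8
position: [0.4664, 0.1352, 0.2577]
tool_rot: [3.141, 0.0, 2.807]
force: [-2.2, 0.2, 10.1]
grip_width: 0.0002
finger_force: 4.9
```

Request:
{"op": "arm_command", "data": {"deltas": [[[0,0,0.1],[0,0,0],0],[[0,0,0.03],[0,0,0],0],[[0,0,0],[0,0,0],0]]}}

```text
clock: 6.1
position: [0.4664, 0.1353, 0.2566]
tool_rot: [3.141, 0.0, 2.807]
force: [-1.8, -0.7, 8.3]
grip_width: -0.0002
finger_force: 4.3
```

```bash
python3 - <<'E'
from h import *
for i in range(4):
    s=bot.observe(); print(s["force"][2],s["finger_force"],s["position"][2]); bot.grab_frame("top") if i<3 else 0
E
```

```text
8.265934241650765 4.278649440980189 0.2565880538681816
9.2890160771962 4.33834701863816 0.25659749920414227
8.360295141768919 4.318815757067114 0.2565781077241532
9.052720938314176 4.320021331207045 0.2565959549788319
```

Request:
{"op": "arm_command", "data": {"deltas": [[[0,0,0.05],[0,0,0],0]]}}

```text
clock: 6.35
position: [0.4664, 0.1352, 0.2562]
tool_rot: [3.141, 0.0, 2.807]
force: [-2.7, -1.0, 12.7]
grip_width: -0.0
finger_force: 6.8
```

Request:
{"op": "arm_command", "data": {"deltas": [[[0,0,0.05],[0,0,0],0]]}}

```text
clock: 6.45
position: [0.4664, 0.1353, 0.2557]
tool_rot: [3.141, 0.0, 2.807]
force: [-3.6, -0.7, 15.8]
grip_width: -0.0003
finger_force: 7.4
```

Request:
{"op": "arm_command", "data": {"deltas": [[[0,0,-0.7],[0,0,0],0],[[0,0,-2.0],[0,0,0],0],[[0,0,-2.0],[0,0,0],0],[[-0.48,-1.85,0],[0,0,0],0],[[-0.48,-1.85,0],[0,0,0],0],[[-0.48,-1.85,0],[0,0,0],0],[[-0.48,-1.85,0],[0,0,0],0],[[-0.48,-1.85,0],[0,0,0],0],[[0,0,0],[0,0,0],0]]}}

```text
clock: 7.35
position: [0.4584, 0.0378, 0.3027]
tool_rot: [-3.141, 0.0, 2.804]
force: [-0.1, 1.1, -0.7]
grip_width: -0.0
finger_force: 0.0
```

```bash
python3 - <<'E'
from h import *
f=bot.grab_frame("top");g=bot.grab_frame("side")
a=cv2.resize(f["frame"][200:330,230:410],None,fx=4,fy=4);b=cv2.resize(g["frame"][180:310,280:400],None,fx=4,fy=4)
cv2.imwrite("pics/b.png",cv2.resize(np.hstack([a,b]),(800,347))[:,:,::-1])
for fr in(f,g):
  for o,z in(("guard_roller",.116),("bushing_left",.09)): print(o,[(a["at"],round(a["p"],2),atz(fr,a["at"],z).round(4)) for a in bot.mark_of(o,fr)[:2]])
E
```

```text
guard_roller [([370.9, 261.0], 0.62, array([ 0.4682, -0.0814,  0.116 ]))]
bushing_left [([282.8, 263.9], 0.89, array([0.4669, 0.1319, 0.09  ]))]
guard_roller [([348.3, 207.8], 0.64, array([ 0.4717, -0.0824,  0.116 ]))]
bushing_left [([333.9, 261.0], 0.68, array([0.4631, 0.1455, 0.09  ]))]
```

View pics/b.png

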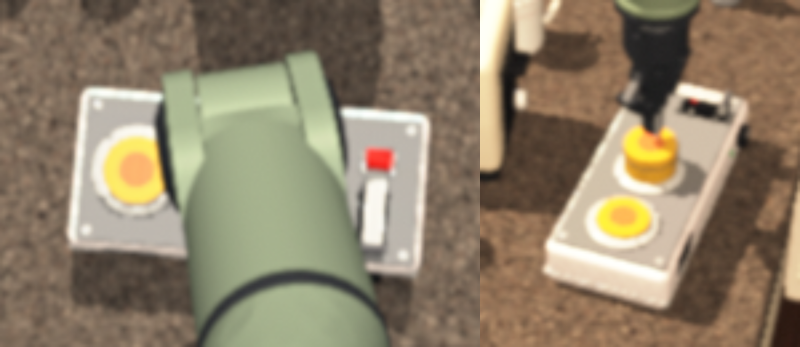

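The left bushing is down (623,217 in the crop), and the tip (650,135) is over the centre of the right one.

Request:
{"op": "arm_command", "data": {"deltas": [[[0,0,0.5],[0,0,0],0],[[0,0,0.4],[0,0,0],0],[[0,0,0.2],[0,0,0],0],[[0,0,0.2],[0,0,0],0],[[0,0,0.2],[0,0,0],0],[[0,0,0.2],[0,0,0],0],[[0,0,0.2],[0,0,0],0]]}}

```text
clock: 8.35
position: [0.4585, 0.04, 0.2834]
tool_rot: [-3.142, -0.0, 2.807]
force: [-2.4, -0.7, 7.9]
grip_width: 0.0001
finger_force: 3.7
```

Request:
{"op": "arm_command", "data": {"deltas": [[[0,0,0.15],[0,0,0],0],[[0,0,0.15],[0,0,0],0]]}}

```text
clock: 8.55
position: [0.4585, 0.04, 0.2804]
tool_rot: [-3.142, -0.0, 2.807]
force: [-2.4, 0.7, 6.6]
grip_width: 0.0004
finger_force: 3.7
```

Request:
{"op": "arm_command", "data": {"deltas": [[[0,0,0.2],[0,0,0],0],[[0,0,0.15],[0,0,0],0]]}}

```text
clock: 8.75
position: [0.4585, 0.04, 0.2769]
tool_rot: [-3.142, -0.0, 2.807]
force: [-3.1, 0.9, 8.1]
grip_width: -0.0003
finger_force: 3.7
```

Request:
{"op": "arm_command", "data": {"deltas": [[[0,0,0.2],[0,0,0],0],[[0,0,0.15],[0,0,0],0]]}}

```text
clock: 8.95
position: [0.4585, 0.04, 0.2734]
tool_rot: [-3.142, -0.0, 2.807]
force: [-3.2, 0.6, 7.3]
grip_width: 0.0002
finger_force: 3.7
```

Request:
{"op": "arm_command", "data": {"deltas": [[[0,0,0.2],[0,0,0],0],[[0,0,0.15],[0,0,0],0]]}}

```text
clock: 9.15
position: [0.4585, 0.04, 0.2699]
tool_rot: [3.142, -0.0, 2.807]
force: [-3.4, 0.4, 11.1]
grip_width: -0.0001
finger_force: 5.6
```

Request:
{"op": "arm_command", "data": {"deltas": [[[0,0,0.11],[0,0,0],0]]}}

```text
clock: 9.25
position: [0.4585, 0.04, 0.2689]
tool_rot: [3.142, -0.0, 2.807]
force: [-3.8, 0.8, 13.8]
grip_width: 0.0002
finger_force: 6.9
```

Request:
{"op": "arm_command", "data": {"deltas": [[[0,0,0.03],[0,0,0],0],[[0,0,-0.7],[0,0,0],0],[[0,0,-1.6],[0,0,0],0],[[0,0,-1.7],[0,0,0],0],[[-0.85,-1.91,0],[0,0,0],0],[[-0.85,-1.91,0],[0,0,0],0],[[-0.85,-1.91,0],[0,0,0],0],[[-0.85,-1.91,0],[0,0,0],0],[[-0.85,-1.91,0],[0,0,0],0],[[-0.85,-1.91,0],[0,0,0],0],[[0,0,0],[0,0,0],0],[[0,0,0],[0,0,0],0]]}}

```text
clock: 10.45
position: [0.4691, -0.0851, 0.3086]
tool_rot: [3.142, 0.0, 2.806]
force: [0.1, 0.2, -0.4]
grip_width: 0.0
finger_force: 0.0
```

```bash
python3 - <<'E'
from h import *
g=bot.grab_frame("side")
b=cv2.resize(g["frame"][180:280,300:400],None,fx=6,fy=6)
cv2.imwrite("pics/c.png",b[:,:,::-1])
s=bot.observe();p=np.array(s["position"]);print(p,s["force"])
R=np.array(g["rvec"],float)
for q in([p[0],p[1],p[2]-.173],[.469,-.085,.116]):
    u=cv2.projectPoints(np.array([q]),R,np.array(g["tvec"],float),np.array(g["K"],float),None)[0].ravel();print((u-[300,180])*6)
E
```

```text
[ 0.46910406 -0.08461052  0.30859837] [-0.58593351  0.20411765  0.68398868]
[296.37308846 137.46219637]
[295.56818321 164.68560661]
```

View pics/c.png

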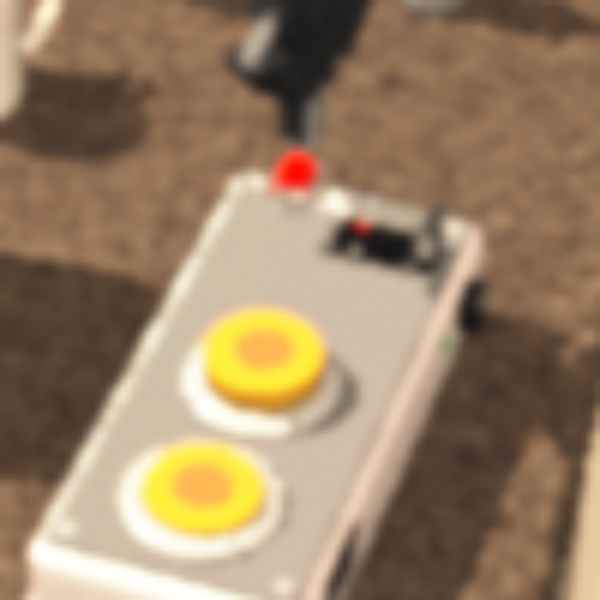

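The side crop shows the tip (300,140) straight above the red roller (297,170). Both bushings are seated.

Request:
{"op": "arm_command", "data": {"deltas": [[[0,0,0.6],[0,0,0],0],[[0,0,0.6],[0,0,0],0],[[0,0,0.4],[0,0,0],0],[[0,0,0.1],[0,0,0],0],[[0,0,0],[0,0,0],0]]}}

```text
clock: 11.0
position: [0.4691, -0.0849, 0.2913]
tool_rot: [-3.141, -0.0, 2.807]
force: [0.3, 0.3, 1.0]
grip_width: -0.0001
finger_force: 0.0
```

Request:
{"op": "arm_command", "data": {"deltas": [[[0,0,0.1],[0,0,0],0],[[0,0,0],[0,0,0],0]]}}

```text
clock: 11.2
position: [0.4691, -0.085, 0.2905]
tool_rot: [3.142, 0.0, 2.807]
force: [-0.3, 0.8, 0.4]
grip_width: -0.0001
finger_force: 0.0
```

Request:
{"op": "arm_command", "data": {"deltas": [[[0,0,0.1],[0,0,0],0],[[0,0,0],[0,0,0],0]]}}

```text
clock: 11.4
position: [0.4692, -0.085, 0.2895]
tool_rot: [3.142, 0.0, 2.807]
force: [-0.1, 0.1, 0.3]
grip_width: 0.0001
finger_force: 0.0
```

Request:
{"op": "arm_command", "data": {"deltas": [[[0,0,0.1],[0,0,0],0],[[0,0,0],[0,0,0],0]]}}

```text
clock: 11.6
position: [0.4692, -0.085, 0.2885]
tool_rot: [3.142, 0.0, 2.807]
force: [0.7, -1.2, 1.7]
grip_width: 0.0
finger_force: 0.7
```

Request:
{"op": "arm_command", "data": {"deltas": [[[0,0,0.25],[0,0,0],0],[[0,0,0.25],[0,0,0],0],[[0,0,0.25],[0,0,0],0],[[0,0,0.25],[0,0,0],0],[[0,0,0.1],[0,0,0],0],[[0,0,0],[0,0,0],0]]}}

```text
clock: 12.2
position: [0.4691, -0.085, 0.2773]
tool_rot: [-3.142, -0.0, 2.807]
force: [1.0, 1.0, 1.9]
grip_width: -0.0001
finger_force: 1.0
```

Request:
{"op": "arm_command", "data": {"deltas": [[[0,0,0.05],[0,0,0],0],[[0,0,0],[0,0,0],0]]}}

```text
clock: 12.4
position: [0.4691, -0.085, 0.277]
tool_rot: [-3.142, -0.0, 2.807]
force: [0.8, -0.5, 1.6]
grip_width: 0.0004
finger_force: 1.1
```

Request:
{"op": "arm_command", "data": {"deltas": [[[0,0,0.05],[0,0,0],0],[[0,0,0],[0,0,0],0]]}}

```text
clock: 12.6
position: [0.4691, -0.085, 0.2765]
tool_rot: [3.142, 0.0, 2.807]
force: [0.9, 0.9, 3.5]
grip_width: 0.0
finger_force: 1.7
```

The force has jumped, so the snap spring is met and the click lies just behind. I release the roller.

Request:
{"op": "arm_command", "data": {"deltas": [[[0,0,-0.4],[0,0,0],0],[[0,0,-0.5],[0,0,0],0],[[0,0,-0.7],[0,0,0],0],[[0,0,-2.0],[0,0,0],0],[[0,0,-2.0],[0,0,0],0],[[0,0,-2.0],[0,0,0],0],[[0,0,-1.0],[0,0,0],0],[[0,0,0],[0,0,0],0],[[0,0,0],[0,0,0],0]]}}

```text
clock: 13.5
position: [0.469, -0.0849, 0.3621]
tool_rot: [-3.142, -0.0, 2.807]
force: [-0.7, -0.3, -0.1]
grip_width: 0.0001
finger_force: 0.0
```

```bash
python3 - <<'E'
from h import *
g=bot.grab_frame("side")
cv2.imwrite("pics/d.png",cv2.resize(g["frame"][140:300,240:420],None,fx=3,fy=3)[:,:,::-1])
E
```

```text
(no output)
```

View pics/d.png

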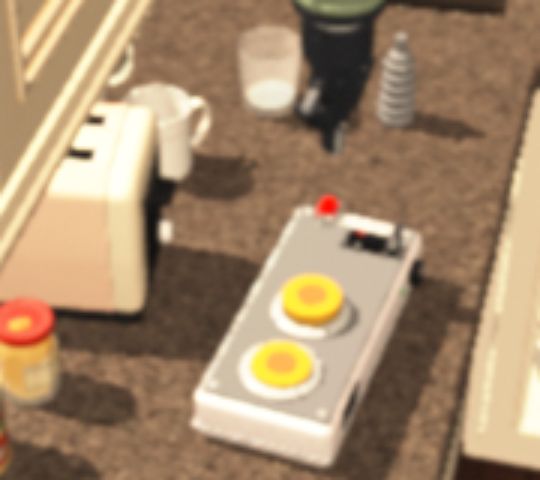

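The roller (328,206) has sprung back, both bushings are in, and the gripper is clear of everything.

```bash
python3 -c "
from workcell import bot
print(bot.job_done())"
```

```text
the job is handed in; nothing more can be done
None
```

I pushed both bushings onto their shoulders (last readings about 16 N left and 14 N right), then pressed the guard roller until the snap spring was just met, which is just past the click, and it sprang back; the job is handed in.

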